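# Pin the idler lever of a belt drive

### The job

Swing the blue idler lever by its yellow handle until its brass bushing stands right over the brass bushing in the grey frame. Then take the red-knobbed lock pin out of the wooden block and thread it upright from above through the lever's bushing and on through the frame's, until its tip stands out about 20 mm below the frame; finish while holding it there by the knob, free of the bench and not leaning hard on the bushings, so that I can lay on the belt. Do not shift the other things on the bench.

Things in the scene. Friction and masses are not known exactly. Their poses are not given: they have to be found in the camera images.
- drive: Opened belt drive, fixed: grey plate 220 x 300 mm (its x, y), 45 to 55 mm above the bench, on two wooden battens under its y = -132 and +132 mm, hollow between. Dark motor (68 mm across, top 133 mm) at x -68, y 100; black pulley (60 mm across, top 95 mm) at x -66, y -85. Origin on the bench under the plate's centre; lever pivot at x 0, y 100, frame bushing at x 0, y 10 mm.
- frame_bushing (a point): Centre of the upper mouth of the brass bushing set in the frame plate: vertical hole 16 mm across, ring 34 mm across, from 45 mm (level with the plate's underside, open below down to the bench) to 67 mm above the bench. Fixed to the drive.
- lever (a joint): Angle of the blue lever about its vertical pivot, rad. At 0 it points along the drive's -y, its bushing exactly over the frame's; grows counter-clockwise from above, towards the drive's +x. Stops at -0.25 and 1.0; starts at 0.4 to 0.9. No spring: light friction (0.12 N m), stays where it is left, gives way to a pin that enters off-centre.
- lever_pivot (a point): Point on the lever's vertical pivot axis, 115 mm above the bench (top of the lever). Fixed to the drive.
- lever_bushing (a point): Centre of the upper mouth of the brass bushing in the lever, 90 mm from the pivot axis: vertical hole 16 mm across, ring 34 mm across, from 95 to 115 mm above the bench. Moves with the lever.
- lever_handle (a point): Centre of the yellow upright handle at the lever's end, 160 mm from the pivot axis: a cylinder 22 mm across that stands up from the 22 mm wide blue bar (top 111 mm) to 160 mm above the bench; this point is at 138 mm. Pinch it from above.
- pin_knob (a point): Centre of the red knob of the loose lock pin (0.1 to 0.2 kg): knob 24 mm across, 30 mm tall, on a steel shaft 12 mm across and 130 mm long, tapered to 8 mm over its last 8 mm. This point is 145 mm above the tip and 15 mm below the top; its z axis runs up the pin. The pin starts upright in the middle hole of the block.
- pin_tip (a point): Lower end of the lock pin, on its axis. At the start it stands 15 mm above the bench, 45 mm deep in the block.
- pin_mid (a point): Point on the axis of the lock pin's shaft, 80 mm above the tip.
- block: Light wooden block, fixed, 75 x 110 mm (its x, y), 60 mm tall, with three vertical holes 14 mm across and 45 mm deep in a row along its y, 34 mm apart; the pin stands in the middle one, the others are empty. Origin under its centre, on the bench.
- circuit_board: Bystander: green circuit board 50 x 70 mm lying on the frame plate near its x +, y - corner; origin under its centre.
- collar: Bystander: steel collar 30 mm across, 12 mm tall, lying on the frame plate on its -x side, near y 0; origin under its centre.
- screwdriver: Bystander: red-handled screwdriver 200 mm long lying on the bench behind the drive.
- pliers: Bystander: red-handled pliers about 180 mm long, lying on the bench behind the drive.
- jar: Bystander: amber glass jar 64 mm across, 85 mm tall; origin under its centre.
- parts_bin: Bystander: open blue bin 100 x 120 x 50 mm tall, on the side of the drive opposite to the wooden block; origin under its centre.
- mug: Bystander: white mug 80 mm across, 90 mm tall; origin under its centre.
Mind the look-alikes: they are no part of the job. There is more than one size of the part that bears pin_knob; the job needs the largest.

How it is judged:
On the way, in this order (a step that is already met when the one before it is completed fails the run):
1. the lever is brought in line (bushing over bushing, within 0.05 rad) with the pin still in its block (value of joint lever between -0.05 and 0.05 rad and horizontal distance between pin_tip and block below 0.012 m and height (world z) of pin_tip below 0.03 m), for 0.2 s.
2. the pin's tip has entered the lever's bushing and is above the frame's (horizontal distance between pin_tip and lever_bushing below 0.008 m and z of pin_tip in the frame of drive between 0.067 and 0.11 m), for 0.05 s.
At the end, for the whole second after the job is handed in: Pin upright (within 0.12 rad) through both bushings, lever within 0.05 rad of in line; tip 8 to 37 mm below the frame's underside and 8 mm or more clear of the bench; gripped by the fingers, still, pressing on the drive with under 12 N (value of joint lever between -0.05 and 0.05 rad and z of pin_tip in the frame of drive between 0.008 and 0.037 m and horizontal distance between pin_tip and frame_bushing below 0.008 m and horizontal distance between pin_mid and lever_bushing below 0.008 m and angle between pin_knob's own z axis and vertical below 0.12 rad and contact force between the fingers and pin above 2 N and contact force between pin and drive below 12 N and linear speed of pin below 0.03 m/s); the arm keeps its last pose, push and grip.
It fails at once if a bystander is shifted by more than 25 mm (distance of any of circuit_board, collar, screwdriver, pliers, jar, parts_bin, mug from where it was at the start of the episode above 0.025 m).
It also fails if it takes over 54 s, if anything falls off the work surface, if the arm or the gripper's body presses on something with over 40 N, if the wrist force passes 120 N, or if a joint passes its speed limit or range.

### The arm

A 6-joint arm with a two-finger parallel gripper is mounted at the origin on the work surface. World frame = base frame: x ahead of the robot, y to its left, z up, the work surface at z = 0. Lengths are in m, angles in rad, forces in N, time in s.
With the tool pointing down it reaches from about 0.35 to 0.8 m from the base axis. Payload 7.3 kg.
Tool frame: the origin (TCP) lies midway between the tips of the shut fingers; the grasp point (between the pads) lies 19 mm behind it; z points along the fingers, y is the line along which they close (so a half turn about z gives the same grasp; the last joint's range is limited). The gripper opens to 85 mm and grips with 20 to 120 N. Pads are 22 mm wide; open, the fingers measure 114 mm over their backs; the gripper's body (76 mm by 85 mm) begins 54 mm behind the grasp point. The pads swing forward as they close: fully open they stand 13 mm farther back than shut.
Start: joints at [1.087, 0.342, 1.524, -0, 1.275, -0.146], TCP at [0.174, 0.495, 0.231] pointing down, gripper open.
Joint ranges: [-2.53, 2.53], [-0.77, 2.02], [0.04, 2.7], [-1, 4.14], [0.28, 2.66], [-3.11, 3.11]. Speed limits (rad/s): [2.57, 2.57, 3.14, 3.14, 3.14, 3.14].

### API

Orientations are given as a unit quaternion [w, x, y, z].
In Python, from cell import get_obs, camera, order gives the robot as it stands. The module is installed in compiled form; this text tells all that it offers.
- The arm moves only by the tool play_rows, never from a script. Its argument "increments" is text: rows parted by semicolons, each of 7 numbers parted by spaces: the shift along the tool's x, y, z normalised to -1 to 1, where 1 is 0.1 m, then the turn, a rotation vector about the tool's x, y, z normalised to -1 to 1, where 1 is 90 degrees, then the closure, from -1 (fully open) to 1 (shut). In form: x y z wx wy wz fingers; .... A call has 1 to 20 rows; each row is the pose to reach, as a shift and turn from the pose commanded when the call began, along the tool's axes at that moment; what a row does not reach only later rows make up. A row lasts 1/10 s, in which the tool goes at most 50 mm and 8.59 degrees, less where a joint would pass 70% of its speed; a pose out of reach is approached as far as the arm can. A call with a number of a shift or a turn outside -1 to 1 is refused whole. A call with a gripper value outside its range is refused whole. The fingers move at their own pace and stop on an object; "force" is the grip in N (left out, the last holds). Time passes only in rows, so rows that repeat a pose let the fingers close. It gives the time, the measured TCP pose, the force, the opening and the grip force at its end, in the units of the state.
- get_obs(): the state, without advancing time (a new reading comes with each control period).
- camera(name): name is "scene" or "top"; returns a dict with "img" (384x512x3 uint8, red, green, blue), "intrinsics" (3x3 intrinsics, pixels), "k1" (the pictures are not rectified: a ray, as slopes to the right and down, at radius r is drawn at 1 + k1 r^2 times it, then the intrinsics apply), "xyz" and "rotation" of the camera in the world. Camera axes: x right, y down, z forward; pixel columns grow to the right and rows downward; lengths in m; the calibration is good to about 2 mm. A picture is of the moment at which its call begins. There is no depth.
- order.job_done(): hands the job in; it is judged then, once.
The state is a dict: "t": time; "joint_pos": joint angles; "joint_velocities": joint speeds; "effort": joint torques, N m; "tool_pos": TCP position; "ee_rot": TCP orientation; "wrist_force": force on the tool from outside, world axes, zero at the start; "torque": the same for the moment, N m; "gripper_width": finger opening in m; "grip_force": force on a finger pad.
Only numpy, scipy, OpenCV 4.12 (cv2) and the standard library are available. Lean on these libraries where they do the work, as an engineer would, in place of code of your own. Each camera call takes 0.05 s, during which the arm holds its last target. There are 200 camera calls.

## Working session

There is one attempt and no reset: what is moved stays moved. The work goes in short steps, Python scripts to look and compute and a tool call to move; the robot and the scene stay as the last step left them, time stands still between calls to the robot, and variables do not carry over. Pictures are saved under pics/ and viewed, at most 10 in all, crops included, and the job is handed in when it is done.

Besides the shell and the picture viewer there is one more tool, called after "Request:" as a command line: name --argument value ..., lists and objects as JSON in quotes. play_rows: Moves the arm, as the interface text tells. Scaled input: -1 to 1 covers 0.1 m each way for a shift and 90 degrees each way for a turn. Its arguments: {"type":"object","properties":{"increments":{"type":"string"},"force":{"type":"number"}},"required":["increments"]}

```bash
mkdir -p pics
cat > h.py <<'E'
import numpy as np, cv2
from cell import get_obs, camera, order
def grab(n,f):
    c=camera(n); cv2.imwrite(f,c["img"][:,:,::-1]); np.savez(f+".npz",**{k:np.array(v) for k,v in c.items()}); return c
def load(f): 
    d=np.load(f+".npz"); return {k:d[k] for k in d}
def R_(c): 
    r=np.array(c["rotation"],float)
    if r.shape==(3,3): return r
    from scipy.spatial.transform import Rotation as S
    return S.from_quat([r[1],r[2],r[3],r[0]]).as_matrix()
def px2(c,u,v,z):
    K=np.array(c["intrinsics"]);d=np.array([(u-K[0,2])/K[0,0],(v-K[1,2])/K[1,1]]);s=d.copy()
    for _ in range(30): s=d/(1+float(c["k1"])*(s@s))
    w=R_(c)@np.array([s[0],s[1],1]);p=np.array(c["xyz"]);return p+w*(z-p[2])/w[2]
def proj(c,P):
    K=np.array(c["intrinsics"]);q=R_(c).T@(np.array(P)-np.array(c["xyz"]));s=q[:2]/q[2];s=s*(1+float(c["k1"])*(s@s));return K[0,0]*s[0]+K[0,2],K[1,1]*s[1]+K[1,2]
E
python3 - <<'E'
from h import *
for n in("scene","top"):
    c=grab(n,f"pics/{n}0.png");print(n,c["xyz"],c["intrinsics"],c["k1"],np.round(c["rotation"],3))
a=np.vstack([cv2.imread("pics/scene0.png"),cv2.imread("pics/top0.png")])
print(get_obs())
E
```

```text
scene [ 1.17647782 -0.50725709  1.02061447] [[434.19289496   0.         251.71268826]
 [  0.         434.19289496 191.35597664]
 [  0.           0.           1.        ]] -0.056984010799111674 [-0.312  0.86   0.379 -0.139]
top [ 0.4062736 -0.0159538  1.5721731] [[463.42677335   0.         246.33502144]
 [  0.         463.42677335 193.80148074]
 [  0.           0.           1.        ]] -0.14319360525573788 [ 0.056 -0.704  0.707 -0.044]
{'t': 0.1, 'joint_pos': array([ 1.08699037e+00,  3.42675388e-01,  1.52492968e+00,  1.52795609e-05,
        1.27541365e+00, -1.45961304e-01]), 'joint_velocities': array([-0.00114641, -0.00211998, -0.0019897 , -0.0015733 , -0.00054228,
        0.00091592]), 'effort': array([ 2.95332255e-03, -4.34443939e+01, -2.46490306e+01,  2.92991376e-05,
        4.61847361e-03,  8.47438173e-06]), 'tool_pos': array([0.17379768, 0.49501202, 0.23068101]), 'ee_rot': array([-2.27779243e-04,  1.68122265e-01,  9.85765893e-01, -6.75714030e-04]), 'wrist_force': array([ 0.10424026, -0.39264514, -0.05785325]), 'torque': array([-0.00555309,  0.05908578,  0.03014873]), 'grip_force': 0.0, 'gripper_width': 0.08544004096893641}
```

View pics/top0.png

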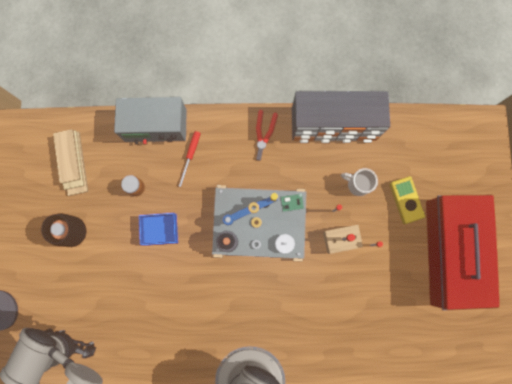

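View pics/scene0.png

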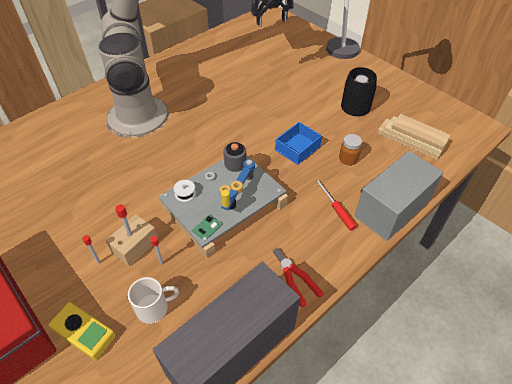

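Run:
```python
import cv2,numpy as np
a=cv2.imread("pics/top0.png");b=cv2.imread("pics/scene0.png")
A=cv2.resize(a[175:275,200:400],(800,400),interpolation=cv2.INTER_CUBIC)
B=cv2.resize(b[140:280,70:300],(328,200),interpolation=cv2.INTER_CUBIC)
B2=cv2.resize(b[195:275,70:180],(275,200),interpolation=cv2.INTER_CUBIC)
o=np.zeros((600,800,3),np.uint8);o[:400]=A;o[400:,:328]=B;o[400:,340:615]=B2
cv2.imwrite("pics/crop1.png",o)
```

```text
(no output)
```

View pics/crop1.png

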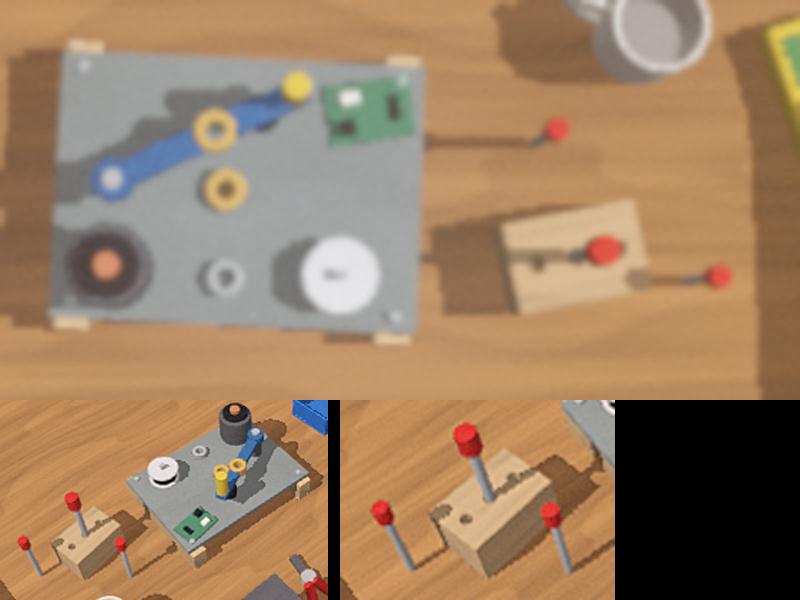

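Run:
```python
from h import *
from scipy.optimize import least_squares
t=load("pics/top0.png");s=load("pics/scene0.png")
f=lambda x,y,z:px2(t,(x+.5)/4-.5+200,(y+.5)/4-.5+175,z)
for n,a in dict(pivot=(112,180,.115),lb=(215,130,.115),hand=(297,86,.16),fb=(226,190,.067),knob=(604,250,.175),tlc=(64,53,.055),trc=(425,68,.055),brc=(415,332,.055),blc=(52,316,.055),motor=(106,265,.133),b1=(500,222,.06),b2=(632,201,.06),b3=(648,285,.06),b4=(520,313,.06),h1=(538,264,.06)).items(): print(n,np.round(f(*a),4))
def cen(c,kind,near,r):
    hsv=cv2.cvtColor(c["img"],cv2.COLOR_RGB2HSV)
    m=((hsv[...,0]<8)|(hsv[...,0]>172)) if kind=="r" else ((hsv[...,0]>22)&(hsv[...,0]<34))
    m&=(hsv[...,1]>170)&(hsv[...,2]>(100))
    v,u=np.nonzero(m);k=np.hypot(u-near[0],v-near[1])<r
    return u[k].mean(),v[k].mean(),k.sum()
def tri(pa,pb):
    r=least_squares(lambda P:np.r_[np.array(proj(t,P))-pa[:2],np.array(proj(s,P))-pb[:2]],[.4,-.1,.1]);return np.round(r.x,4),np.round(r.fun,2)
for k,a,b,r in(("r",(351,238),(122,211),9),("y",(274,197),(226,196),12)):
    pa=cen(t,k,a,r);pb=cen(s,k,b,r);print(pa,pb,tri(pa,pb))
```

```text
pivot [0.5305 0.0678 0.115 ]
lb [ 0.5698 -0.0137  0.115 ]
hand [ 0.5984 -0.077   0.16  ]
fb [ 0.526  -0.0223  0.067 ]
knob [ 0.47   -0.3071  0.175 ]
tlc [0.6414 0.1113 0.055 ]
trc [ 0.6271 -0.1876  0.055 ]
brc [ 0.4102 -0.1754  0.055 ]
blc [0.4245 0.1201 0.055 ]
motor [0.4629 0.0713 0.133 ]
b1 [ 0.4989 -0.246   0.06  ]
b2 [ 0.5151 -0.3555  0.06  ]
b3 [ 0.4463 -0.3666  0.06  ]
b4 [ 0.4248 -0.2607  0.06  ]
h1 [ 0.4644 -0.2764  0.06  ]
(np.float64(349.9), np.float64(236.8), np.int64(20)) (np.float64(120.63793103448276), np.float64(210.41379310344828), np.int64(116)) (array([ 0.4707, -0.3087,  0.1643]), array([ 0.54,  0.25,  0.48, -0.05]))<stdin>:11: RuntimeWarning: Mean of empty slice.
  ret = ret.dtype.type(ret / rcount)
Traceback (most recent call last):
ValueError: Residuals are not finite in the initial point.
```

Candidates for the pin in the top view are knobs at (338,207), (379,244) and (351,238). The first two are thin pins outside the block. The largest, in the block's middle hole, is (351,238), so I choose that one. The measured points agree with the sizes given: pivot to handle is 160 mm, pivot to frame bushing 90 mm, drive yaw about -0.048, lever about 0.49 rad.

Request:
play_rows --increments "-1 -0.67 0 0 0 0.785 -1;-1 -0.67 0 0 0 0.785 -1;-1 -0.67 0 0 0 0.785 -1;-1 -0.67 0 0 0 0.785 -1;-1 -0.67 0 0 0 0.785 -1;-1 -0.67 0 0 0 0.785 -1;-1 -0.67 0 0 0 0.785 -1;-1 -0.67 0 0 0 0.785 -1;-1 -0.67 0 0 0 0.785 -1"

```text
t: 1.0
tool_pos: [0.246, 0.3988, 0.231]
ee_rot: [0.0, 0.709, 0.705, -0.0]
wrist_force: [-0.6, -0.0, 0.9]
gripper_width: 0.0859
grip_force: 0.0
```

Request:
play_rows --increments "-0.5 0.36 0 0 0 0 -1;-1 0.73 0 0 0 0 -1;-1 0.73 0 0 0 0 -1"

```text
t: 1.3
tool_pos: [0.3202, 0.2967, 0.231]
ee_rot: [0.0, 0.707, 0.707, -0.0]
wrist_force: [-0.1, 0.6, -0.3]
gripper_width: 0.0854
grip_force: 0.0
```

Request:
play_rows --increments "-0.5 0.36 0 0 0 0 -1;-1 0.73 0 0 0 0 -1;-1 0.73 0 0 0 0 -1"

```text
t: 1.6
tool_pos: [0.3936, 0.1962, 0.2311]
ee_rot: [0.0, 0.708, 0.706, -0.0]
wrist_force: [0.3, -0.1, -0.3]
gripper_width: 0.0853
grip_force: 0.0
```

Request:
play_rows --increments "-0.5 0.36 0 0 0 0 -1;-1 0.73 0 0 0 0 -1;-1 0.73 0 0 0 0 -1"

```text
t: 1.9
tool_pos: [0.4668, 0.0959, 0.231]
ee_rot: [0.0, 0.708, 0.706, -0.0]
wrist_force: [0.1, -0.4, 0.5]
gripper_width: 0.0853
grip_force: 0.0
```

Request:
play_rows --increments "-0.5 0.36 0 0 0 0 -1;-1 0.73 0 0 0 0 -1;-1 0.73 0 0 0 0 -1"

```text
t: 2.2
tool_pos: [0.5397, -0.0043, 0.2307]
ee_rot: [0.0, 0.708, 0.706, -0.0]
wrist_force: [-0.4, 0.2, 0.3]
gripper_width: 0.0854
grip_force: 0.0
```

Request:
play_rows --increments "-0.5 0.4 0 0 0 0 -1;-0.73 0.585 0 0 0 0 -1;-0.73 0.585 0.3 0 0 0 -1;-0.73 0.585 0.7 0 0 0 -1;-0.73 0.585 1 0 0 0 -1;-0.73 0.585 1 0 0 0 -1"

```text
t: 2.8
tool_pos: [0.5936, -0.0734, 0.1264]
ee_rot: [-0.004, 0.707, 0.707, -0.003]
wrist_force: [-0.4, 0.6, 1.2]
gripper_width: 0.0852
grip_force: 0.0
```

Run:
```python
from h import *
t=grab("top","pics/t1.png");s=grab("scene","pics/s1.png")
o=np.hstack([cv2.resize(x,(400,400),interpolation=cv2.INTER_CUBIC) for x in (cv2.imread("pics/t1.png")[160:260,210:310],cv2.imread("pics/s1.png")[130:230,180:280])])
cv2.imwrite("pics/c2.png",o);print(get_obs()["tool_pos"])
```

```text
[ 0.59669998 -0.07402454  0.13157496]
```

View pics/c2.png

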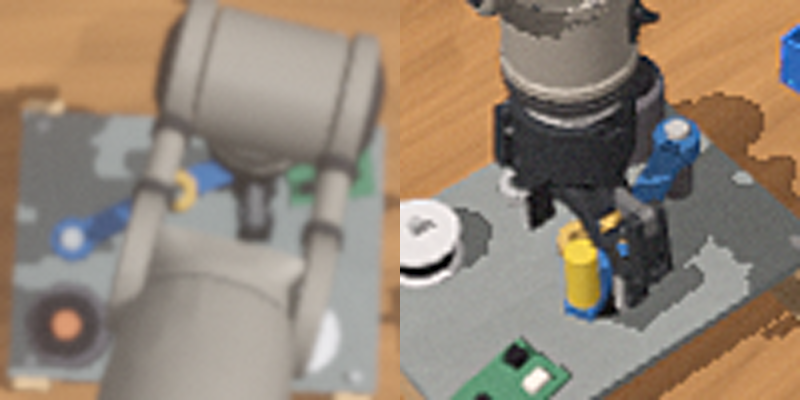

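Run:
```python
from h import *
s=load("pics/s1.png");t=load("pics/t1.png")
for P in [(0.598,-0.077,0.16),(.598,-.077,.111),(.5967+.045,-.074,.145),(.5967-.045,-.074,.145)]:
    for c,o in((t,(210,160)),(s,(180,130))):
        u=np.array(proj(c,P)); print(np.round(u,1),np.round((u-o)*4,0),end=' ')
    print()
```

```text
[273.9 196.2] [256. 145.] [225.  192.2] [180. 249.] 
[273.3 198.3] [253. 153.] [225.9 204. ] [184. 296.] 
[272.6 183. ] [250.  92.] [237.2 205.1] [229. 300.] 
[272.9 211.7] [252. 207.] [215.  185.4] [140. 222.]
```

The top and scene crops show one finger on each side of the yellow handle (scene px 225,197). I'll lower slightly and close.

Request:
play_rows --increments "-0.02 0 0.07 0 0 0 -1;-0.02 0 0.07 0 0 0 0.3;-0.02 0 0.07 0 0 0 1;-0.02 0 0.07 0 0 0 1;-0.02 0 0.07 0 0 0 1;-0.02 0 0.07 0 0 0 1;-0.02 0 0.07 0 0 0 1;-0.02 0 0.07 0 0 0 1" --force 30

```text
t: 3.7
tool_pos: [0.5969, -0.0761, 0.1248]
ee_rot: [0.0, 0.707, 0.707, 0.0]
wrist_force: [0.2, 0.3, 4.2]
gripper_width: 0.021
grip_force: 29.5
```

Request:
play_rows --increments "-0.04 -0.1 0 0 0 0 1;-0.072 -0.19 0 0 0 0 1;-0.1 -0.31 0 0 0 0 1;-0.126 -0.425 0 0 0 0 1;-0.138 -0.51 0 0 0 0 1;-0.143 -0.584 0 0 0 0 1;-0.144 -0.66 0 0 0 0 1;-0.142 -0.74 0 0 0 0 1;-0.142 -0.74 0 0 0 0 1;-0.142 -0.74 0 0 0 0 1"

```text
t: 4.7
tool_pos: [0.5219, -0.0906, 0.1246]
ee_rot: [0.0, 0.707, 0.707, -0.0]
wrist_force: [0.4, -5.4, 5.9]
gripper_width: 0.0206
grip_force: 30.5
```

Request:
play_rows --increments "-0.142 -0.74 0 0 0 0 -1"

```text
t: 4.8
tool_pos: [0.4764, -0.0994, 0.124]
ee_rot: [0.001, 0.706, 0.708, 0.001]
wrist_force: [0.9, -0.7, 0.1]
gripper_width: 0.0343
grip_force: 0.3
```

Request:
play_rows --increments "0 0 0 0 0 0 -1;0 0 0 0 0 0 -1;0 0 0 0 0 0 -1;0 0 -0.3 0 0 0 -1;0 0 -0.7 0 0 0 -1;0 0 -1 0 0 0 -1;0 0 -1 0 0 0 -1;-0.4 0 -1 0 0 0 -1;-0.8 -0.2 -1 0 0 0 -1;-1 -0.2 -1 0 0 0 -1;-1 -0.2 -1 0 0 0 -1"

```text
t: 5.9
tool_pos: [0.4526, -0.2013, 0.2228]
ee_rot: [-0.001, 0.708, 0.706, -0.0]
wrist_force: [0.4, 0.3, -1.1]
gripper_width: 0.0855
grip_force: 0.0
```

Run:
```python
from h import *
print(get_obs()["tool_pos"],get_obs()["t"])
t=grab("top","pics/t2.png");s=grab("scene","pics/s2.png")
o=np.hstack([cv2.resize(x,(400,400),interpolation=cv2.INTER_CUBIC) for x in (cv2.imread("pics/t2.png")[160:260,210:310],cv2.imread("pics/s2.png")[130:230,180:280])])
cv2.imwrite("pics/c3.png",o)
```

```text
[ 0.45259955 -0.20127936  0.22283696] 5.9
```

View pics/c3.png

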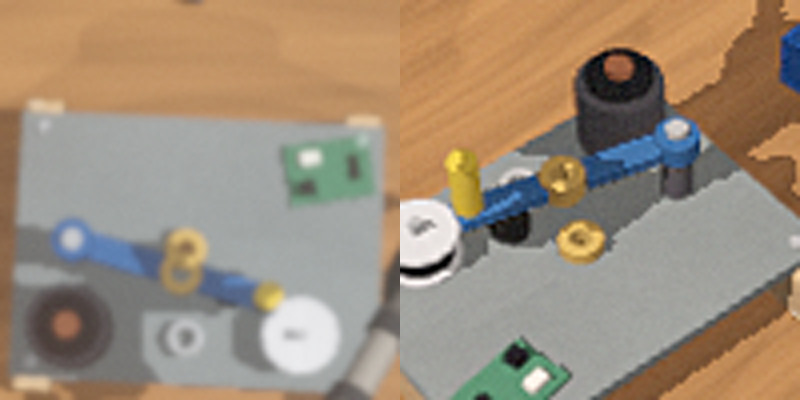

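The crops show the lever overshot: the handle is now at top px (277,233). My opening row wrongly repeated the last shift, so I'll bring the lever back.

Run:
```python
from h import *
t=load("pics/t2.png")
f=lambda x,y,z:np.round(px2(t,(x+.5)/4-.5+210,(y+.5)/4-.5+160,z),4)
h=f(268,292,.16);b=f(180,273,.115);p=f(72,239,.115);print(h,b,p,f(186,246,.067))
pv=np.array([.5305,.0673]);
for q in(h,b):
    d=q[:2]-pv;print(np.hypot(*d),np.arctan2(d[0],-d[1])+.048)
```

```text
[ 0.4862 -0.0841  0.16  ] [ 0.5041 -0.0173  0.115 ] [0.5313 0.0678 0.115 ] [ 0.5293 -0.0223  0.067 ]
0.15774805862513805 -0.236656243538429
0.08862347318854073 -0.2544809911756062
```

Request:
play_rows --increments "0.5 0.16 0 0 0 0 -1;1 0.33 0 0 0 0 -1;1 0.33 0 0 0 0 -1"

```text
t: 6.3
tool_pos: [0.487, -0.0937, 0.2238]
ee_rot: [-0.001, 0.705, 0.709, 0.001]
wrist_force: [-0.8, 0.8, -0.1]
gripper_width: 0.0855
grip_force: 0.0
```

Request:
play_rows --increments "0.15 0 0 0 0 0 -1;0.15 0 0.4 0 0 0 -1;0.15 0 0.8 0 0 0 -1;0.15 0 0.98 0 0 0 -1;0.15 0 0.98 0 0 0 -1;0.15 0 0.98 0 0 0 1;0.15 0 0.98 0 0 0 1;0.15 0 0.98 0 0 0 1;0.15 0 0.98 0 0 0 1;0.15 0 0.98 0 0 0 1;0.15 0 0.98 0 0 0 1;0.15 0 0.98 0 0 0 1" --force 30

```text
t: 7.5
tool_pos: [0.4869, -0.0849, 0.1271]
ee_rot: [0.001, 0.707, 0.707, 0.0]
wrist_force: [-0.7, -0.9, 6.5]
gripper_width: 0.0213
grip_force: 29.8
```

Request:
play_rows --increments "-0.03 0.09 0 0 0 0 1;-0.056 0.176 0 0 0 0 1;-0.07 0.27 0 0 0 0 1;-0.076 0.366 0 0 0 0 1;-0.076 0.366 0 0 0 0 1;-0.076 0.366 0 0 0 0 1;-0.076 0.366 0 0 0 0 1"

```text
t: 8.2
tool_pos: [0.5237, -0.0932, 0.1271]
ee_rot: [0.001, 0.707, 0.707, 0.0]
wrist_force: [-0.3, -3.9, 4.6]
gripper_width: 0.021
grip_force: 29.8
```

Request:
play_rows --increments "0 0 0 0 0 0 -1;0 0 0 0 0 0 -1;0 0 0 0 0 0 -1;0 0 0 0 0 0 -1;0 0 -0.5 0 0 0 -1;0 0 -1 0 0 0 -1;0 0 -1 0 0 0 -1;-0.5 -0.2 -1 0 0 0 -1;-1 -0.4 -1 0 0 0 -1;-1 -0.4 -1 0 0 0 -1"

```text
t: 9.2
tool_pos: [0.4814, -0.1959, 0.2259]
ee_rot: [0.0, 0.708, 0.706, -0.001]
wrist_force: [-0.5, 1.2, -0.5]
gripper_width: 0.0851
grip_force: 0.0
```

Run:
```python
from h import *
print(get_obs()["tool_pos"],get_obs()["t"])
t=grab("top","pics/t3.png");s=grab("scene","pics/s3.png")
o=np.hstack([cv2.resize(x,(400,400),interpolation=cv2.INTER_CUBIC) for x in (cv2.imread("pics/t3.png")[180:240,230:290],cv2.imread("pics/s3.png")[130:230,180:280])])
cv2.imwrite("pics/c4.png",o)
```

```text
[ 0.48142184 -0.19588319  0.22587799] 9.2
```

View pics/c4.png

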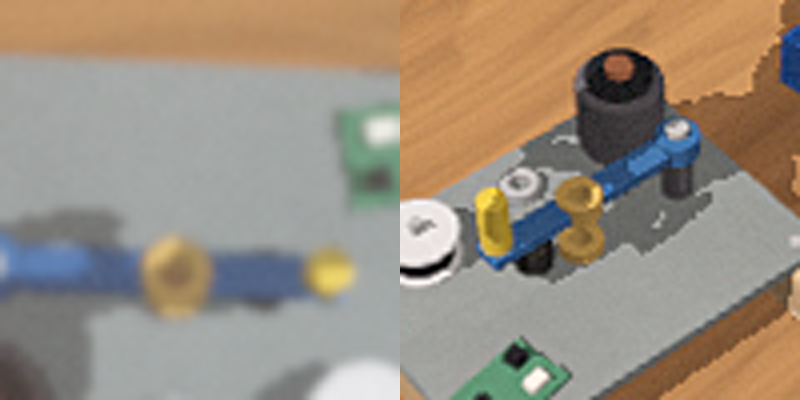

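Run:
```python
from h import *
t=load("pics/t3.png");s=load("pics/s3.png")
f=lambda x,y,z:np.round(px2(t,(x+.5)/6.667-.5+230,(y+.5)/6.667-.5+180,z),4)
print("lb",f(178,274,.115),"hand",f(330,271,.16))
for P in [(.527,-.0225,.115),(.527,-.0225,.095),(.527,-.0225,.067),(.527,-.0225,.055),(.531,.0675,.115),(.5235,-.0925,.16)]:
    u=np.array(proj(s,P));print(P,np.round((u-[180,130]+.5)*4-.5),np.round((np.array(proj(t,P))-[230,180]+.5)*6.667-.5))
# knob via colour in both views, top face + shaft
def red(c,near,r):
    h=cv2.cvtColor(c["img"],cv2.COLOR_RGB2HSV);m=((h[...,0]<6)|(h[...,0]>174))&(h[...,1]>150)&(h[...,2]>70)
    v,u=np.nonzero(m);k=np.hypot(u-near[0],v-near[1])<r;print(u[k].min(),u[k].max(),v[k].min(),v[k].max(),u[k].mean(),v[k].mean(),k.sum())
red(load("pics/scene0.png"),(122,211),12);red(load("pics/top0.png"),(351,237),9);
for z in(.145,.16,.175):
  for q in ((.470,-.308,z),):print(z,proj(t,q),proj(s,q))
```

```text
lb [ 0.5268 -0.0226  0.115 ] hand [ 0.524 -0.092  0.16 ]
(0.527, -0.0225, 0.115) [179. 194.] [178. 273.]
(0.527, -0.0225, 0.095) [181. 212.] [178. 277.]
(0.527, -0.0225, 0.067) [182. 238.] [177. 282.]
(0.527, -0.0225, 0.055) [183. 249.] [177. 284.]
(0.531, 0.0675, 0.115) [279. 134.] [-12. 266.]
(0.5235, -0.0925, 0.16) [ 91. 199.] [331. 272.]
115 126 204 217 120.58928571428571 210.63392857142858 112
347 354 235 240 350.55263157894734 237.26315789473685 38
0.145 (np.float64(348.9307879408882), np.float64(237.5892655986273)) (np.float64(123.0023023904055), np.float64(214.6898265590534))
0.16 (np.float64(349.91945435603577), np.float64(237.3592290528278)) (np.float64(121.62543185498774), np.float64(211.09383271350052))
0.175 (np.float64(350.9288665798357), np.float64(237.12426247566708)) (np.float64(120.2203881570141), np.float64(207.4208726196134))
```

The lever bushing measures (0.527,-0.0225), right over the frame's, and the scene crop agrees. Next is the pin knob at about (0.4705,-0.3085).

Request:
play_rows --increments "-0.5 -0.05 0 0 0 0 -1;-1 -0.11 0 0 0 0 -1;-1 -0.11 0 0 0 0 -1"

```text
t: 9.6
tool_pos: [0.472, -0.2958, 0.2256]
ee_rot: [0.0, 0.708, 0.706, -0.0]
wrist_force: [0.7, 0.4, 0.4]
gripper_width: 0.0854
grip_force: 0.0
```

Request:
play_rows --increments "-0.126 0 0 0 0 0 -1;-0.126 0 0.4 0 0 0 -1;-0.126 0 0.7 0 0 0 -1;-0.126 0 0.85 0 0 0 -1;-0.126 0 0.85 0 0 0 -1;-0.126 0 0.85 0 0 0 -1"

```text
t: 10.2
tool_pos: [0.4729, -0.304, 0.1417]
ee_rot: [0.0, 0.707, 0.708, 0.0]
wrist_force: [0.5, 0.1, 0.3]
gripper_width: 0.0853
grip_force: 0.0
```

Run:
```python
from h import *
print(get_obs()["tool_pos"],get_obs()["t"],get_obs()["wrist_force"])
s=grab("scene","pics/s4.png")
cv2.imwrite("pics/c5.png",cv2.resize(cv2.imread("pics/s4.png")[165:285,70:190],(600,600),interpolation=cv2.INTER_CUBIC))
```

```text
[ 0.47289127 -0.3040206   0.14174589] 10.2 [0.50449166 0.13750186 0.25855482]
```

View pics/c5.png

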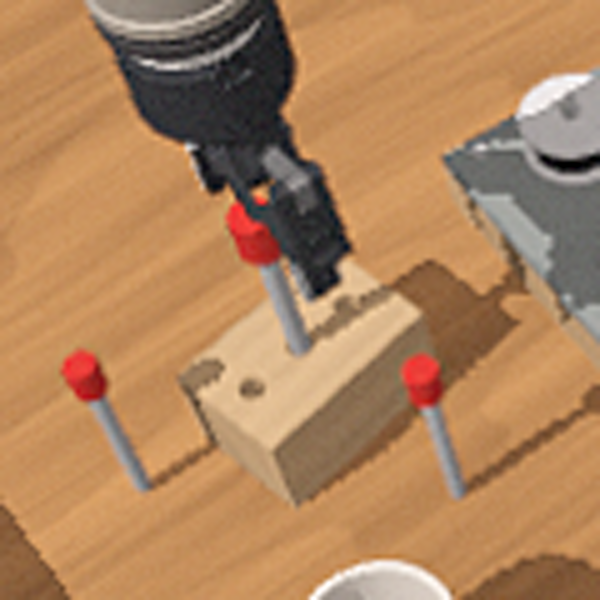

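The scene crop shows the knob at crop (252,235) between the open fingers, and the small look-alikes clear at (85,375) and (423,380). I'll centre and close.

Request:
play_rows --increments "-0.045 -0.02 0 0 0 0 -1;-0.045 -0.02 0 0 0 0 -1;-0.045 -0.02 0 0 0 0 1;-0.045 -0.02 0 0 0 0 1;-0.045 -0.02 0 0 0 0 1;-0.045 -0.02 0 0 0 0 1;-0.045 -0.02 0 0 0 0 1;-0.045 -0.02 0 0 0 0 1;-0.045 -0.02 0 0 0 0 1" --force 40

```text
t: 11.15
tool_pos: [0.47, -0.3094, 0.1414]
ee_rot: [0.0, 0.707, 0.707, -0.0]
wrist_force: [-1.1, 1.5, 1.6]
gripper_width: 0.0228
grip_force: 39.1
```

Request:
play_rows --increments "0 0 -0.2 0 0 0 1;0 0 -0.5 0 0 0 1;0 0 -0.8 0 0 0 1;0 0 -1 0 0 0 1;0 0 -1 0 0 0 1"

```text
t: 11.65
tool_pos: [0.4712, -0.3102, 0.2439]
ee_rot: [0.003, 0.707, 0.707, 0.0]
wrist_force: [0.2, -0.3, -1.4]
gripper_width: 0.0227
grip_force: 39.5
```

Request:
play_rows --increments "0 0 -0.3 0 0 0 1;0 0 -0.7 0 0 0 1;0.3 0 -0.7 0 0 0 1;0.7 0.1 -0.7 0 0 0 1;1 0.2 -0.7 0 0 0 1;1 0.2 -0.7 0 0 0 1"

```text
t: 12.25
tool_pos: [0.4906, -0.2058, 0.3098]
ee_rot: [-0.001, 0.706, 0.708, 0.0]
wrist_force: [-0.7, -0.9, -1.4]
gripper_width: 0.0227
grip_force: 39.6
```

Request:
play_rows --increments "0.3 0.1 0 0 0 0 1;0.6 0.2 0 0 0 0 1;0.9 0.2 0 0 0 0 1;0.9 0.2 0 0 0 0 1"

```text
t: 12.65
tool_pos: [0.5098, -0.1167, 0.3099]
ee_rot: [-0.001, 0.706, 0.708, -0.0]
wrist_force: [-0.6, -0.8, -1.9]
gripper_width: 0.0229
grip_force: 39.6
```

Request:
play_rows --increments "0.4 0.08 0 0 0 0 1;0.8 0.17 0 0 0 0 1;0.95 0.17 0 0 0 0 1;0.95 0.17 0 0 0 0 1;0.95 0.17 0 0 0 0 1;0.95 0.17 0 0 0 0 1"

```text
t: 13.25
tool_pos: [0.527, -0.0259, 0.3109]
ee_rot: [-0.0, 0.708, 0.707, -0.0]
wrist_force: [-0.3, 0.1, -0.5]
gripper_width: 0.023
grip_force: 39.6
```

Run:
```python
from h import *
o=get_obs();print(o["tool_pos"],o["t"],o["ee_rot"])
s=grab("scene","pics/s5.png");t=grab("top","pics/t5.png")
p=o["tool_pos"]
for dz in(.0,-.015,-.05,-.12,-.126):print(dz,np.round(proj(s,p+[0,0,dz]),1),np.round((np.array(proj(s,p+[0,0,dz]))-[185,90]+.5)*6-.5))
cv2.imwrite("pics/c6.png",cv2.resize(cv2.imread("pics/s5.png")[90:190,185:285],(600,600),interpolation=cv2.INTER_CUBIC))
```

```text
[ 0.52696098 -0.02585647  0.31090835] 13.25 [-5.08827858e-05  7.07671128e-01  7.06541893e-01 -3.54362784e-04]
0.0 [219.3 125.5] [208. 215.]
-0.015 [219.6 130.1] [210. 243.]
-0.05 [220.4 140.4] [215. 305.]
-0.12 [222.  159.7] [224. 420.]
-0.126 [222.1 161.2] [225. 430.]
```

View pics/c6.png

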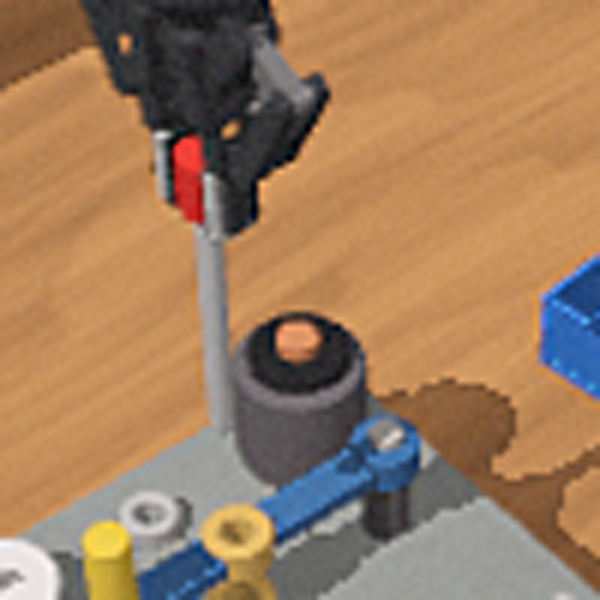

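The pin hangs upright from the knob, with the shaft at crop x 211 (row 300) and 219 (row 420), slightly left of prediction. I'll measure that against the bushing in the same view.

Run:
```python
from h import *
s=load("pics/s5.png");im=s["img"].astype(float);p=np.array([.52696,-.02586,.3109])
sat=im.max(2)-im.min(2)
for v in range(138,158,3):
    w=60-sat[v,213:230];print(v,np.int_(sat[v,212:231]))
h=cv2.cvtColor(s["img"],cv2.COLOR_RGB2HSV)
m=(h[...,0]>14)&(h[...,0]<27)&(h[...,1]>90)
for v in range(171,200,2):
    u=np.nonzero(m[v,210:240])[0]+210
    print(v,u.min() if len(u) else 0,u.max() if len(u) else 0,len(u))
for z in(.115,.067):
  P=np.array([.527,-.0225,z]);a=np.linspace(0,6.28,60);r=np.array([proj(s,P+[.017*np.cos(x),.017*np.sin(x),0]) for x in a]);print(z,proj(s,P),r.min(0),r.max(0))
for d in([.001,0,0],[0,.001,0]):print(np.array(proj(s,p+[0,0,-.08]+np.array(d)))-proj(s,p+[0,0,-.08]))
for z in range(138,158,3):
  f=lambda dz:proj(s,p+[0,0,dz])
  dz=min(np.linspace(-.13,0,400),key=lambda d:abs(f(d)[1]-z));print(z,f(dz)[0])
```

```text
138 [106 103 103 104 109 119  14   1   5   4  16 100 108 109 108 110 111 113
 109]
141 [103 101 105 109 106 118  45   5   3   4  15 104 119 108 112 112 103 106
 106]
144 [107 107 108 106 105 117  71   8   2   2   7  98 116 110 110  80  18  16
  17]
147 [108 106 106 107 112 115  99  13   1   3   1  83  45   7  11   3   4   6
  13]
150 [109 108 105 105 108 107 122  14   2   5   5   6   8   7   4   1   0   5
   5]
153 [107 110 109 104 106 106 116  38   3   5   5   5   7  10   8   6   1   4
   6]
156 [107 106 101 102 102 105 110  65  10   5   5   4   5   8   8   5   7   5
   9]
171 0 0 0
173 0 0 0
175 221 228 8
177 219 229 11
179 219 230 12
181 219 229 11
183 223 229 7
185 223 228 6
187 221 230 10
189 219 230 12
191 217 230 13
193 213 229 12
195 222 227 6
197 211 211 1
199 0 0 0
0.115 (np.float64(224.39029215674006), np.float64(178.0364081074531)) [218.30215328 173.5348439 ] [230.47711775 182.6253369 ]
0.067 (np.float64(225.24018462598303), np.float64(189.1337681391681)) [219.33152238 184.66674829] [231.14803915 193.68455994]
[0.24714448 0.20043183]
[ 0.29749722 -0.18380459]
138 220.2571140530783
141 220.49395797317808
144 220.7276017418905
147 220.96525903206742
150 221.19964190468716
153 221.43776924515456
156 221.67255518458657
```

Request:
play_rows --increments "0 0 0 0 0 0 1;0 0 0 0 0 0 1"

```text
t: 13.55
tool_pos: [0.5271, -0.0249, 0.3113]
ee_rot: [0.0, 0.707, 0.707, 0.0]
wrist_force: [0.7, 0.1, -1.0]
gripper_width: 0.023
grip_force: 39.6
```

Request:
play_rows --increments "0.032 0 0.15 0 0 0 1;0.032 0 0.35 0 0 0 1;0.032 0 0.55 0 0 0 1;0.032 0 0.65 0 0 0 1;0.032 0 0.65 0 0 0 1;0.032 0 0.65 0 0 0 1;0.032 0 0.65 0 0 0 1"

```text
t: 14.25
tool_pos: [0.5277, -0.0213, 0.2474]
ee_rot: [0.001, 0.707, 0.707, 0.001]
wrist_force: [-1.5, 0.4, -1.5]
gripper_width: 0.0227
grip_force: 39.6
```

Run:
```python
from h import *
o=get_obs();print(o["tool_pos"],o["t"],o["wrist_force"])
s=grab("scene","pics/s6.png");p=o["tool_pos"]
cv2.imwrite("pics/c7.png",cv2.resize(cv2.imread("pics/s6.png")[120:200,185:265],(600,600),interpolation=cv2.INTER_CUBIC))
for z in(.160,.13,.12):print(z,(np.array(proj(s,[p[0],p[1],z]))-[185,120]+.5)*7.5-.5)
```

```text
[ 0.52769112 -0.0212793   0.24743536] 14.25 [-1.52246321  0.42848092 -1.51707444]
0.16 [296.1695315  355.15817138]
0.13 [300.34872133 410.83869799]
0.12 [301.70807392 428.93108775]
```

View pics/c7.png

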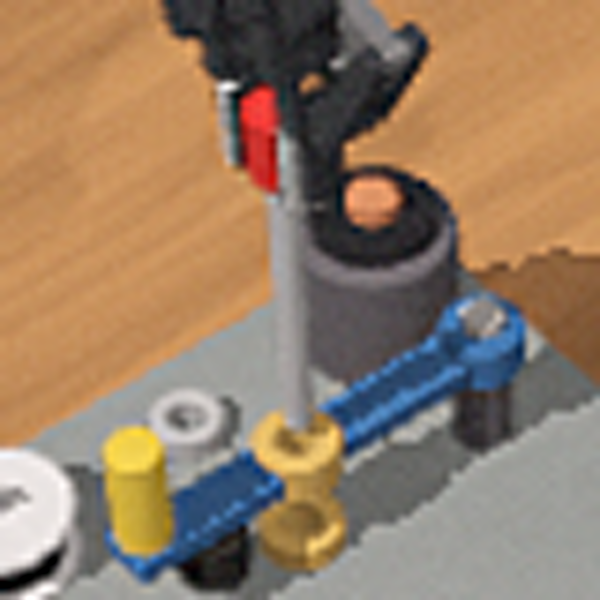

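The tip stands at crop (299,428), right over the lever bushing at (297,441), maybe 1 mm to the right. I'll shift by -1 mm in y and lower gently, watching the force.

Request:
play_rows --increments "-0.01 -0.005 0.05 0 0 0 1;-0.01 -0.005 0.1 0 0 0 1;-0.01 -0.005 0.15 0 0 0 1;-0.01 -0.005 0.2 0 0 0 1;-0.01 -0.005 0.25 0 0 0 1;-0.01 -0.005 0.3 0 0 0 1;-0.01 -0.005 0.35 0 0 0 1;-0.01 -0.005 0.4 0 0 0 1;-0.01 -0.005 0.45 0 0 0 1;-0.01 -0.005 0.45 0 0 0 1;-0.01 -0.005 0.45 0 0 0 1"

```text
t: 15.4
tool_pos: [0.5266, -0.0222, 0.2013]
ee_rot: [-0.0, 0.707, 0.707, 0.0]
wrist_force: [0.5, 0.8, -1.0]
gripper_width: 0.023
grip_force: 39.6
```

Tip is at about 75 mm, inside the lever bushing, with no load. I'll go on into the frame bushing.

Request:
play_rows --increments "0 0 0.04 0 0 0 1;0 0 0.08 0 0 0 1;0 0 0.12 0 0 0 1;0 0 0.16 0 0 0 1;0 0 0.2 0 0 0 1;0 0 0.2 0 0 0 1;0 0 0.2 0 0 0 1"

```text
t: 16.1
tool_pos: [0.5266, -0.0221, 0.1812]
ee_rot: [-0.0, 0.707, 0.707, -0.0]
wrist_force: [-0.0, 0.1, 0.1]
gripper_width: 0.0229
grip_force: 39.6
```

Request:
play_rows --increments "0 0 0.05 0 0 0 1;0 0 0.1 0 0 0 1;0 0 0.15 0 0 0 1;0 0 0.2 0 0 0 1;0 0 0.25 0 0 0 1;0 0 0.3 0 0 0 1;0 0 0.3 0 0 0 1;0 0 0.3 0 0 0 1;0 0 0.3 0 0 0 1"

```text
t: 17.0
tool_pos: [0.5268, -0.0222, 0.1515]
ee_rot: [0.0, 0.707, 0.707, 0.0]
wrist_force: [-0.7, 0.3, 0.1]
gripper_width: 0.0228
grip_force: 39.6
```

Run:
```python
from h import *
o=get_obs();print(o["tool_pos"],o["t"],o["wrist_force"],o["torque"])
s=grab("scene","pics/s7.png")
cv2.imwrite("pics/c8.png",cv2.resize(cv2.imread("pics/s7.png")[120:220,185:285],(600,600),interpolation=cv2.INTER_CUBIC))
```

```text
[ 0.52676757 -0.02215769  0.1515241 ] 17.0 [-0.68668865  0.33110661  0.06516767] [-0.00300634  0.03543459  0.03186103]
```

View pics/c8.png

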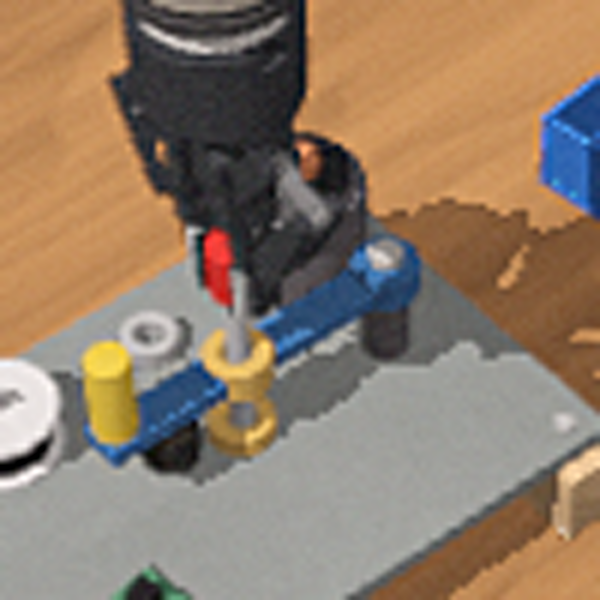

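The shaft passes through the lever bushing (crop 238,350) and on into the frame bushing (242,415), where steel shows inside the ring. There is no load and the tip is at about 25 mm, so I'm handing in.

```bash
python3 -c "
from cell import order
print(order.job_done())"
```

```text
the job is handed in; nothing more can be done
None
```

The job is handed in at 17 s: the lever is back in line, and the lock pin is held by its knob through both bushings with its tip about 20 mm below the frame, no load and the bench clear. I overshot the lever once on the way and brought it back, and no verdict came back from the hand-in.

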